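# Bring the first brass plug to the mouth of its tube

## Task

Take the open clear tube of brass radiator plugs (not the one capped at both ends) out of its dark wooden rest and slowly tip its open mouth downward until the plugs slide and the first one reaches the rim. Stop there, with the first plug's face level with the rim to within about a centimetre and never sticking out more than two, then lay the tube back level in the middle of the same rest and let go. Leave the capped tube where it is.

Things in the scene. Friction and masses are not known exactly. Their poses are not given: they have to be found in the camera images.
- tube_mid (a point): Centre of the open tube, on its axis. Clear plastic, 36 mm outside diameter, 180 mm long, 0.12 kg. Local x runs along it to the open mouth: rim at +90 mm; a fixed black cap, 41 mm across, at the other end (-72 to -94 mm). It starts level in its rest, mouth to +y, up to 20 degrees off. The 104 mm of tube between the rest's bearers is free to grip across from above.
- plugs (a joint): Three brass plugs, 30 mm across, 66 mm long in all, sliding as one in the tube (0.2-0.3 kg). Value in m: 0 = first plug's face at the rim, negative = inside, positive = out. Range -0.112 to 0.035, starts 55 to 100 mm inside. Snug: stick until the mouth is 9 to 16 degrees below level, then creep 5 to 18 mm/s at 20 degrees, 15 to 33 at 30; stop when levelled, creep back if tipped back.
- rest_seat (a point): Where the tube's centre lies when seated in its rest, 43.5 mm above the bench; local x along the tube, to the mouth. Dark wooden rest, fixed: foot 170 x 70 x 10 mm, two V-bearers (90 degree notch, 16 mm thick, about 70 mm wide) 60 mm either side of the seat, bottom of the V 18 mm and tips about 45 mm above the bench; between them 104 mm is free for fingers.
- spare_mid (a point): Centre of the bystander: a clear tube of the same size full of brass plugs, black caps on both ends, lying in an identical rest. Leave it alone.
Mind the look-alikes: they are no part of the job. Leave any green, orange or turquoise look-alike of the part that bears tube_mid alone.

How it is judged:
By the outcome, as a careful person would: the job done as asked, in the order asked, and still so for the second after the job is handed in, with the robot touching nothing.
It also fails if it takes over 58 s, if anything falls off the work surface, if the arm or the gripper's body presses on something with over 40 N, if the wrist force passes 120 N, or if a joint passes its speed limit or range.

## Robot

A 6-joint arm with a two-finger parallel gripper is mounted at the origin on the work surface. World frame = base frame: x ahead of the robot, y to its left, z up, the work surface at z = 0. Lengths are in mm, angles in rad, forces in N, time in s.
With the tool pointing down it reaches from about 375 to 750 mm from the base axis. Payload 9 kg.
Tool frame: the origin (TCP) lies on the centre line of the jaws, within the pads' length; the fingertips stand 22 mm ahead of it and the grasp point (between the pads) lies 3 mm ahead of it (arm.tcp_to_tips is the distance from the TCP to the fingertips, in mm); z points along the fingers, y is the direction in which the jaws open and shut (so a half turn about z gives the same grasp; the last joint's range is limited). The gripper opens to 85 mm and grips with 20 to 120 N. Pads are 22 mm wide; open, the fingers measure 114 mm over their backs; the gripper's body (76 mm by 85 mm) begins 54 mm behind the grasp point. The pads swing forward as they close: fully open they stand 13 mm farther back than shut.
Start: joints at [-1.319, 0.104, 0.097, 1.564, 0, 1.353], TCP at [271.639, -535.02, 253.331] pointing down, gripper open.
Joint ranges: [-2.99, 2.99], [-0.84, 1.86], [-1.1, 1.16], [-1.84, 2.11], [-1.51, 1.56], [-3.14, 3.14]. Speed limits (rad/s): [2.22, 2.22, 2.57, 3.14, 3.14, 3.14].

## Interface

Orientations are given as a unit quaternion [x, y, z, w].
In Python, from rig import arm gives the robot as it stands.
- The arm moves only by the tool drive_tool, never from a script. Its argument "commands" is a list of rows, each a list of 3 entries, a list of its own where there are three numbers: the shift along the tool's x, y, z in cm, then the turn about the tool's z in rad, then the opening, from -1 (shut) to 1 (fully open), so that 0 is half open. A call has 1 to 5 rows; each row is the pose to reach, as a shift and turn from the pose commanded when the call began, along the tool's axes at that moment; what a row does not reach only later rows make up. A row lasts 1/8 s, in which the tool goes at most 62.5 mm and 10.7 degrees, less where a joint would pass 70% of its speed; a pose out of reach is approached as far as the arm can. A call with a gripper value outside its range is refused whole. The fingers move at their own pace and stop on an object; "newtons" is the grip in N (left out, the last holds). Time passes only in rows, so rows that repeat a pose let the fingers close. It gives the time, the measured TCP pose, the force and the opening at its end, in the units of the state.
- arm.state(): the state, without advancing time (a new reading comes with each control period).
- arm.camera(name): name is "scene" or "top" or "wrist"; returns (picture, depth): 384x512x3 uint8, red, green, blue; 384x512 float32, mm along the optical axis (not along the pixel's ray), 0 where there is no reading.
- arm.calibration(name): a dict with "fx", "fy", "cx", "cy" (pixels), "xyz" and "orientation" of the camera in the world; the wrist camera has in their place "mount" (4x4, takes a point from camera to tool coordinates, whose origin is the TCP and whose axes are the flange's). Camera axes: x right, y down, z forward; pixel columns grow to the right and rows downward; lengths in mm; the calibration is good to about 2 mm. A picture is of the moment at which its call begins: read the wrist's pose just before it. calibration takes no time and is no camera call.
- arm.close_job(): hands the job in, once; it reports no verdict.
Trained networks look in the newest picture that a camera, given by its name, has taken for a name from the list of things; names that differ only in an ending like _2 or _b are one class to them, and where a whole thing is asked for, a point or a joint stands for the part that bears it (a point fixed in the world has none). Each returns a list of dicts, best first, with "p" (0 to 1); they miss things now and then, are a little off and sometimes report something else, mostly with a low value. They report only what shows in the picture. A call takes as long as a camera call. They do not tell look-alikes from the thing itself.
- arm.trace(camera, name): "pixels" (384x512 bool, what is visible of it) and "bbox" ([left, top, right, bottom] in pixels, round what is visible of it).
The state is a dict: "t": time; "q": joint angles; "dq": joint speeds; "effort": joint torques, N m; "tool_pos": TCP position; "ee_rot": TCP orientation; "contact_force": force on the tool from outside, world axes, zero at the start; "ft_torque": the same for the moment, N m; "opening": finger opening in mm.
Only numpy, scipy, OpenCV 4.12 (cv2) and the standard library are available. Lean on these libraries where they do the work, as an engineer would, in place of code of your own. Each camera call takes 0.05 s, during which the arm holds its last target. There are 200 camera calls.

## Working session

There is one attempt and no reset: what is moved stays moved. The work goes in short steps, Python scripts to look and compute and a tool call to move; the robot and the scene stay as the last step left them, time stands still between calls to the robot, and variables do not carry over. Pictures are saved under pics/ and viewed, about 8 in all and at most 12, crops included, and the job is handed in when it is done.

Besides the shell and the picture viewer there is one more tool, called after "Call:" as name(argument=value, ...), one argument or row to a line, values as JSON. drive_tool: Moves the arm, as the interface text tells. Its arguments: {"type":"object","properties":{"commands":{"type":"array","items":{"type":"array"}},"newtons":{"type":"number"}},"required":["commands"]}

```bash
mkdir -p pics; cat > h.py <<'E'
import numpy as np, cv2
from scipy.spatial.transform import Rotation as R
from rig import arm
def cam(n):
    s=arm.state(); c=arm.calibration(n); p,d=arm.camera(n)
    if 'mount' in c:
        T=np.eye(4);T[:3,:3]=R.from_quat(s['ee_rot']).as_matrix();T[:3,3]=s['tool_pos'];T=T@np.array(c['mount'])
    else:
        T=np.eye(4);T[:3,:3]=R.from_quat(c['orientation']).as_matrix();T[:3,3]=c['xyz']
    v,u=np.mgrid[:384,:512]
    P=np.stack([(u-c['cx'])/c['fx']*d,(v-c['cy'])/c['fy']*d,d],-1)@T[:3,:3].T+T[:3,3]
    P[d==0]=np.nan
    return p,P,T,c
def save(n,p,box=None,k=1):
    if box: p=p[box[1]:box[3],box[0]:box[2]]
    cv2.imwrite('pics/'+n,cv2.cvtColor(cv2.resize(p,None,fx=k,fy=k,interpolation=cv2.INTER_CUBIC),cv2.COLOR_RGB2BGR))
E
python3 - <<'E'
from h import *
for n in ('top','scene'):
    p,P,T,c=cam(n); save(n+'1.png',p,None,1.5)
    print(n,T[:3,3].round(),c['fx'])
    for k in ('tube_mid','spare_mid','rest_seat'):
        try:
            for r in arm.trace(n,k):
                q=P[r['pixels']]; print(k,round(r['p'],2),np.round(r['bbox']),np.nanmedian(q,0).round(),np.nanmax(q[:,2]).round())
        except Exception as e: print(k,e)
print(arm.state())
E
```

```text
top [366.  -4. 893.] 395.81916091654847
tube_mid 0.85 [150.  75. 203. 146.] [701. 216.  35.] 44.0
tube_mid 0.81 [143. 169. 229. 211.] [504. 185.  60.] 67.0
tube_mid 0.7 [118. 272. 204. 300.] [304. 237.  35.] 46.0
tube_mid 0.67 [354. 248. 374. 339.] [ 289. -199.   36.] 45.0
spare_mid 0.9 [328. 178. 419. 222.] [ 488. -222.   60.] 68.0
rest_seat 0.59 [150. 167. 228. 220.] [492. 185.  12.] 59.0
scene [ 785. -440.  904.] 437.38810550796796
tube_mid 0.96 [290. 112. 323. 182.] [510. 172.  58.] 67.0
tube_mid 0.75 [357. 148. 414. 215.] [709. 209.  33.] 43.0
tube_mid 0.6 [232.  79. 276. 133.] [310. 225.  33.] 45.0
tube_mid 0.56 [107. 189. 174. 246.] [ 306. -207.   34.] 44.0
tube_mid 0.3 [288. 124. 327. 183.] [518. 189.  11.] 50.0
spare_mid 0.6 [154. 236. 240. 297.] [ 494. -227.   58.] 67.0
rest_seat 0.79 [282. 123. 328. 182.] [514. 180.  11.] 48.0
{'t': 0.4, 'q': array([-1.31867719e+00,  1.04192940e-01,  9.71706349e-02,  1.56391374e+00,
        3.16069790e-05,  1.35309526e+00]), 'dq': array([ 9.49286774e-04, -2.09056432e-03,  6.48025254e-04,  1.35674011e-04,
       -4.78837617e-04, -2.05600719e-05]), 'effort': array([-4.17352770e-03, -5.56083763e+01,  5.03184521e+01,  3.84794141e-03,
       -4.31284361e-04, -4.95010624e-06]), 'tool_pos': array([ 271.64476178, -534.95498205,  253.20498517]), 'ee_rot': array([ 9.72535267e-01,  2.32755557e-01,  1.45989653e-05, -7.01227873e-05]), 'contact_force': array([-0.37374454, -0.07554266,  0.36586449]), 'ft_torque': array([-0.03950222,  0.01770641, -0.06191158]), 'opening': 85.23739706532842}
```

View pics/top1.png

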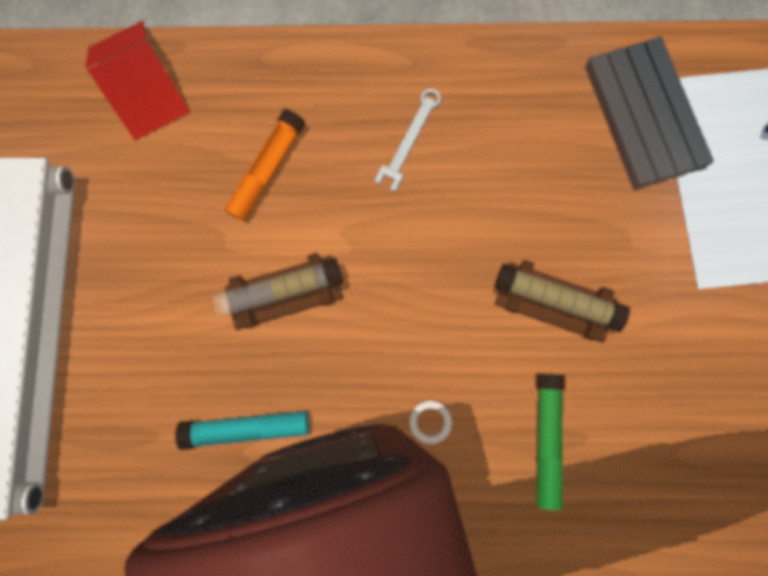

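View pics/scene1.png

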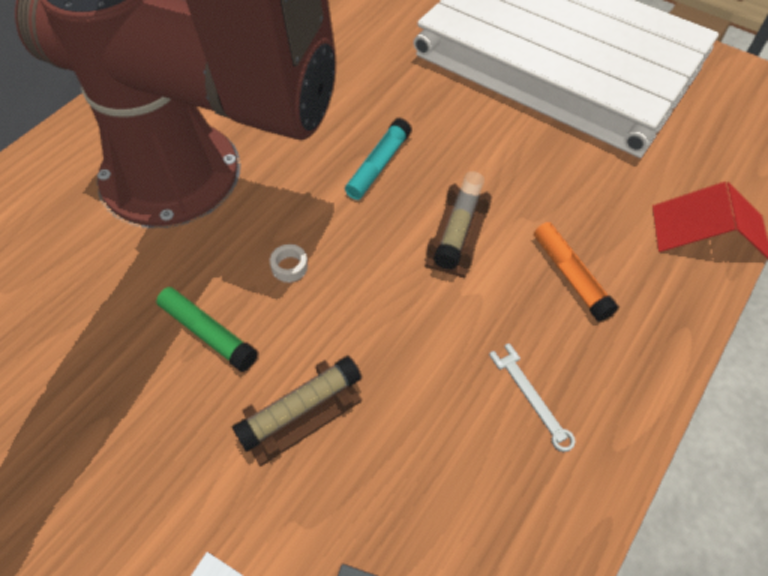

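```bash
python3 - <<'E'
from h import *
for n in ('top','scene'):
    p,P,T,c=cam(n)
    m=(P[...,2]>48)&(P[...,2]<75)&(abs(P[...,0]-505)<80)&(abs(P[...,1]-195)<120)
    q=P[m]; mean=q[:,:2].mean(0); u=np.linalg.svd(q[:,:2]-mean)[2][0]; u*=np.sign(u[1])
    s=(q[:,:2]-mean)@u; cen=mean+u*(s.min()+s.max())/2
    print(n,len(q),cen.round(1),np.degrees(np.arctan2(u[1],u[0])).round(1),(s.max()-s.min()).round(1),np.percentile(q[:,2],[5,50,95]).round())
    dark=m&(p.max(2)<50); print('cap ctr',P[dark].mean(0).round(1),dark.sum())
    if n=='top': save('crop2.png',p,(130,150,260,230),5)
print(arm.calibration('wrist'))
E
```

```text
top 1365 [503.6 186. ] 106.7 184.3 [51. 60. 64.]
cap ctr [nan nan nan] 0
scene 847 [505.6 186.3] 106.7 188.4 [50. 58. 63.]
cap ctr [530.  104.4  57.6] 140
{'fx': 291.36546376602024, 'fy': 291.36546376602024, 'cx': 248.73505735835982, 'cy': 188.3827720106605, 'mount': array([[ 7.74593229e-05, -9.63132261e-01, -2.69028330e-01,
         6.81469814e+01],
       [ 9.99999774e-01,  2.54462375e-04, -6.23063071e-04,
         5.55809087e-02],
       [ 6.68549732e-04, -2.69028221e-01,  9.63132062e-01,
        -1.21020346e+02],
       [ 0.00000000e+00,  0.00000000e+00,  0.00000000e+00,
         1.00000000e+00]])}<stdin>:8: RuntimeWarning: Mean of empty slice.
  ret = um.true_divide(
```

View pics/crop2.png

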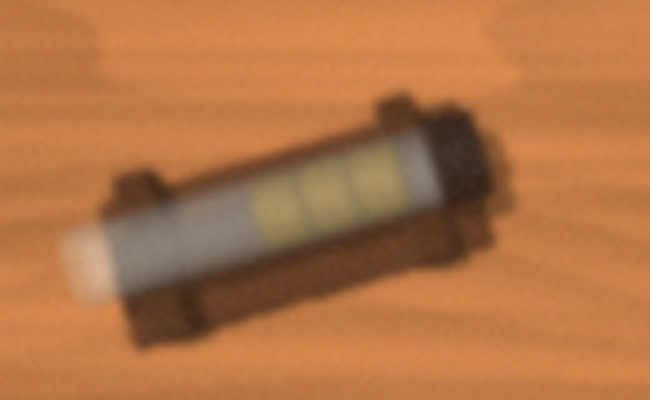

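Call:
drive_tool(
  commands=[
    [[22,-22,0],0,1],
    [[22,-22,0],0,1],
    [[22,-22,0],0,1],
    [[22,-22,0],0,1],
    [[22,-22,0],0,1],
  ],
)

```text
t: 1.12
tool_pos: [368.5, -237.4, 253.5]
ee_rot: [0.973, 0.233, 0.0, 0.0]
contact_force: [1.5, 0.4, 0.8]
opening: 85.3
```

Call:
drive_tool(
  commands=[
    [[22,-22,0],0,1],
    [[22,-22,0],0,1],
    [[22,-22,0],0,1],
    [[22,-22,0],0,1],
    [[22,-22,0],0,1],
  ],
)

```text
t: 1.75
tool_pos: [465.2, 58.7, 253.6]
ee_rot: [0.973, 0.233, 0.001, 0.0]
contact_force: [-0.6, -0.0, 0.0]
opening: 85.4
```

Call:
drive_tool(
  commands=[
    [[9.5,-10,0],-0.15,1],
    [[9.5,-10,0],-0.3,1],
    [[9.5,-10,0],-0.5,1],
    [[9.5,-10,0],-0.68,1],
    [[9.5,-10,0],-0.8,1],
  ],
)

```text
t: 2.38
tool_pos: [504.2, 189.1, 253.2]
ee_rot: [0.803, 0.595, -0.0, 0.0]
contact_force: [0.1, -0.7, 0.6]
opening: 85.3
```

Call:
drive_tool(
  commands=[
    [[0,0,0],-0.18,1],
    [[0,0,0],-0.36,1],
    [[0,0,0],-0.54,1],
    [[0,0,0],-0.593,1],
    [[0,0,0],-0.593,1],
  ],
)

```text
t: 3.0
tool_pos: [504.2, 188.7, 253.3]
ee_rot: [0.597, 0.802, 0.0, 0.0]
contact_force: [0.0, -0.1, 0.6]
opening: 85.3
```

```bash
python3 - <<'E'
from h import *
s=arm.state(); M=R.from_quat(s['ee_rot']).as_matrix(); print(s['t'],s['tool_pos'],np.degrees(np.arctan2(M[1,0],M[0,0])),s['q'])
p,P,T,c=cam('wrist'); save('w3.png',p,None,1.5)
m=(P[...,2]>48)&(P[...,2]<75)&(abs(P[...,0]-505)<90)&(abs(P[...,1]-195)<130)
q=P[m]; mean=q[:,:2].mean(0); u=np.linalg.svd(q[:,:2]-mean)[2][0]; u*=np.sign(u[1])
sv=(q[:,:2]-mean)@u; print(len(q),(mean+u*(sv.min()+sv.max())/2).round(1),np.degrees(np.arctan2(u[1],u[0])),np.ptp(sv),np.percentile(q[:,2],[5,50,95]))
dark=m&(p.max(2)<50);print('dark',P[dark].mean(0),dark.sum())
E
```

```text
3.0 [504.2179227  188.67371049 253.32721671] 106.69867391891773 [ 1.14987254e-01 -8.42170480e-02 -9.21673875e-02  1.56273176e+00
 -8.24617065e-05  1.39433673e+00]
4980 [504. 186.] 106.61514822125163 183.85272801576286 [51.33507062 59.6064148  62.71080535]
dark [526.88401334 110.30987508  60.59311138] 479
```

View pics/w3.png

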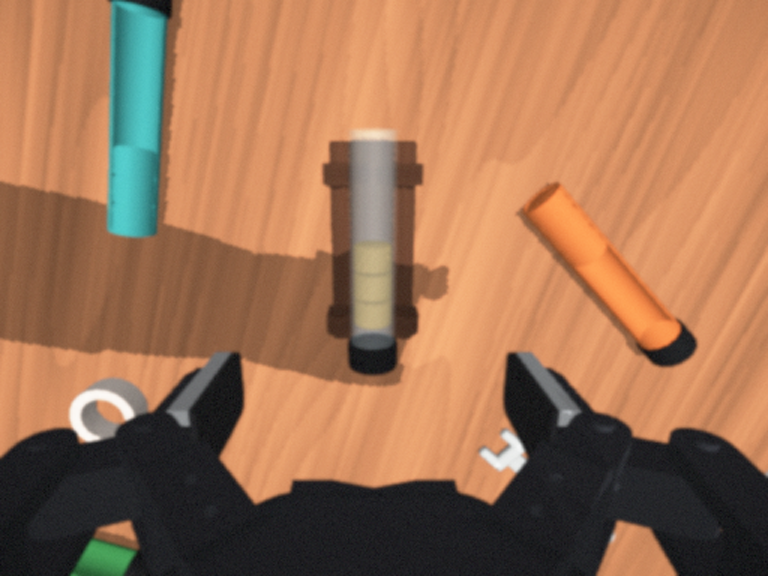

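Call:
drive_tool(
  commands=[
    [[0,0,6],0,1],
    [[0,0,12],0,1],
    [[0,0,17],0,1],
    [[0,0,20],0,1],
    [[0,0,20.7],0,1],
  ],
)

```text
t: 3.68
tool_pos: [502.7, 188.5, 44.2]
ee_rot: [0.597, 0.802, -0.001, -0.001]
contact_force: [0.2, -1.0, 0.5]
opening: 85.1
```

Call:
drive_tool(
  commands=[
    [[0,0,0],0,-0.5],
    [[0,0,0],0,-1],
    [[0,0,0],0,-1],
    [[0,0,0],0,-1],
    [[0,0,0],0,-1],
  ],
  newtons=50,
)

```text
t: 4.3
tool_pos: [503.7, 188.4, 47.8]
ee_rot: [0.597, 0.802, -0.001, -0.0]
contact_force: [-9.5, -3.9, 11.8]
opening: 34.7
```

Call:
drive_tool(
  commands=[
    [[0,0,0],0,-1],
    [[0,0,0],0,-1],
    [[0,0,0],0,-1],
  ],
)

```text
t: 4.68
tool_pos: [503.7, 188.4, 47.8]
ee_rot: [0.597, 0.802, -0.001, -0.0]
contact_force: [-9.8, -3.1, 12.0]
opening: 34.7
```

Call:
drive_tool(
  commands=[
    [[0,0,-1],0,-1],
    [[0,0,-2.5],0,-1],
    [[0,0,-4.5],0,-1],
    [[0,0,-6.5],0,-1],
    [[0,0,-7],0,-1],
  ],
)

```text
t: 5.3
tool_pos: [505.4, 188.8, 118.5]
ee_rot: [0.597, 0.802, 0.001, 0.001]
contact_force: [-0.3, -1.3, -4.5]
opening: 34.7
```

```bash
cat >> h.py <<'E'
U=np.array([np.cos(np.radians(106.7)),np.sin(np.radians(106.7))])
def view(name,img=None):
    s=arm.state(); p,P,T,c=cam('wrist'); t=s['tool_pos']; d=P[...,:2]-t[:2]
    a=d@U; l=d@np.array([-U[1],U[0]])
    m=(abs(l)<14)&(P[...,2]>8)&(abs(a)<110)&(P[...,2]<t[2]+70)&((a>14)|(a<-14))
    hsv=cv2.cvtColor(p,cv2.COLOR_RGB2HSV); 
    if name: save(name,p,(120,40,400,300),2)
    print('t',s['t'],t.round(1),s['contact_force'].round(1),s['opening'])
    v,u=np.mgrid[:384,:512]
    for lo in range(-100,110,10):
        k=m&(a>=lo)&(a<lo+10)
        if k.sum()>5: print(lo+5,k.sum(),(np.percentile(P[k][:,2],90)-t[2]).round(1),p[k].mean(0).round(),v[k].mean().round())
    return p,P
E
python3 -c "
from h import *
view('w4.png')"
```

```text
t 5.3 [505.4 188.8 118.5] [-0.3 -1.3 -4.5] 34.67744140059405
-25 485 13.4 [182. 163. 125.] 317.0
-15 707 13.6 [190. 171. 130.] 308.0
15 1969 66.7 [91. 84. 75.] 288.0
25 1539 13.9 [162. 153. 146.] 219.0
35 1675 14.0 [165. 155. 149.] 195.0
45 1791 14.1 [172. 160. 152.] 170.0
55 1928 14.2 [171. 159. 151.] 144.0
65 2088 14.3 [165. 155. 149.] 116.0
75 2254 14.3 [206. 186. 169.] 87.0
85 2298 14.4 [239. 206. 173.] 57.0
```

View pics/w4.png

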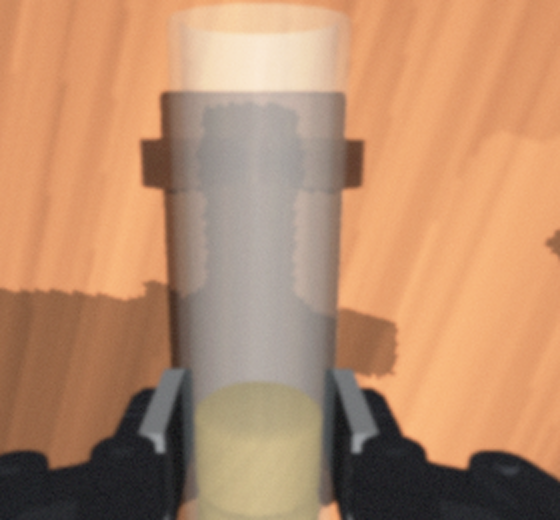

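Call:
drive_tool(
  commands=[
    [[3,-1,0],0,-1],
    [[6.5,-2,0],0,-1],
    [[9.6,-3.1,0],0,-1],
    [[9.6,-3.1,2],0,-1],
    [[9.6,-3.1,4.4],0,-1],
  ],
)

```text
t: 5.98
tool_pos: [446.6, 272.1, 71.5]
ee_rot: [0.596, 0.803, 0.0, 0.0]
contact_force: [0.4, 0.0, -2.2]
opening: 34.5
```

Call:
drive_tool(
  commands=[
    [[0,0,0.3],0,-1],
    [[0,0,0.5],0,-1],
    [[0,0,0.8],0,-1],
    [[0,0,1.1],0,-1],
    [[0,0,1.4],0,-1],
  ],
)

```text
t: 6.6
tool_pos: [448.1, 273.0, 61.0]
ee_rot: [0.597, 0.803, 0.002, 0.0]
contact_force: [-7.4, 6.4, 13.5]
opening: 34.4
```

```bash
python3 -c "
from h import *
view('w5.png')"
```

```text
t 6.6 [448.1 273.   61. ] [-7.4  6.4 13.5] 34.42435576939056
-25 71 16.3 [142. 128. 100.] 318.0
-15 809 17.8 [179. 162. 123.] 314.0
15 2027 66.7 [96. 88. 79.] 285.0
25 1575 11.3 [205. 181. 163.] 216.0
35 1634 9.7 [209. 185. 165.] 192.0
45 1680 8.2 [209. 184. 165.] 167.0
55 1723 6.5 [207. 183. 164.] 141.0
65 1767 5.0 [205. 182. 163.] 116.0
75 1842 3.4 [207. 183. 164.] 89.0
85 1893 1.9 [230. 190. 157.] 62.0
95 245 0.8 [228. 180. 143.] 46.0
```

View pics/w5.png

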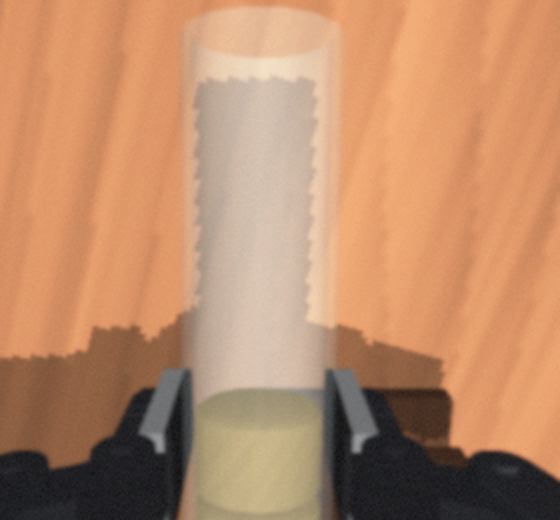

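Call:
drive_tool(
  commands=[
    [[0,0,0.2],0,-1],
    [[0,0,0.4],0,-1],
    [[0,0,0.4],0,-1],
  ],
)

```text
t: 7.02
tool_pos: [448.5, 273.4, 57.2]
ee_rot: [0.596, 0.803, 0.003, 0.0]
contact_force: [-5.0, 6.1, 11.2]
opening: 34.8
```

```bash
cat > trk.py <<'E'
from h import *
import sys
s=arm.state(); p,P,T,c=cam('wrist'); t=s['tool_pos']; d=P[...,:2]-t[:2]
a=d@U; l=d@np.array([-U[1],U[0]])
m=(abs(l)<5)&(a>22)&(a<84)&(P[...,2]>t[2]-45)&(P[...,2]<t[2]+25)
k,b=np.polyfit(a[m],P[m][:,2]-t[2],1); th=-np.arctan(k)
top=b  # tube top line height above TCP at a=0
sv=np.arange(0,115,.5); h=-3   # plug top is 3 mm under tube top, perpendicular
A=sv*np.cos(th)+0; Z=t[2]+b-sv*np.sin(th)+h/np.cos(th)
A2=A-18*0
X=np.c_[t[:2]+A2[:,None]*U,Z]; C=(X-T[:3,3])@T[:3,:3]
v=c['fy']*C[:,1]/C[:,2]+c['cy']; u=c['fx']*C[:,0]/C[:,2]+c['cx']
q=p.astype(int); br=((q[...,0]-q[...,1]<23)&(q[...,1]-q[...,2]>27))
ui=u.round().astype(int); vi=v.round().astype(int)
f=[br[y,x-12:x+13].mean() if 0<=y<384 else 0 for x,y in zip(ui,vi)]
f=np.array(f); i=np.where(f>.5)[0]
# axial coordinate of a point on the top line at horizontal a: s=(a - 15 sin th)/cos th ; sv*cos=a
face=sv[i.max()]-15*np.tan(th) if len(i) else None
print('t',s['t'],'tilt',np.degrees(th).round(2),'face',face,'joint',None if face is None else round(face-90,1),'z',t.round(1),'F',s['contact_force'].round(1))
if len(sys.argv)>1: save(sys.argv[1],p,(120,20,400,300),2); print(np.c_[sv,v,f][::10].round(2).tolist())
E
python3 trk.py w6.png
```

```text
t 7.025 tilt 13.98 face 12.265603584700393 joint -77.7 z [448.5 273.4  57.2] F [-5.   6.1 11.2]
[[0.0, 275.43, 1.0], [5.0, 263.63, 1.0], [10.0, 251.8, 1.0], [15.0, 239.95, 0.92], [20.0, 228.07, 0.0], [25.0, 216.16, 0.0], [30.0, 204.23, 0.0], [35.0, 192.28, 0.0], [40.0, 180.3, 0.0], [45.0, 168.29, 0.0], [50.0, 156.26, 0.0], [55.0, 144.21, 0.0], [60.0, 132.12, 0.0], [65.0, 120.01, 0.0], [70.0, 107.88, 0.0], [75.0, 95.72, 0.0], [80.0, 83.53, 0.0], [85.0, 71.32, 0.0], [90.0, 59.08, 0.0], [95.0, 46.81, 0.0], [100.0, 34.52, 0.0], [105.0, 22.2, 0.0], [110.0, 9.85, 0.0]]
```

Call:
drive_tool(
  commands=[
    [[0,0,0.2],0,-1],
    [[0,0,0.3],0,-1],
    [[0,0,0.3],0,-1],
  ],
)

```text
t: 7.45
tool_pos: [448.6, 273.5, 54.3]
ee_rot: [0.596, 0.803, 0.003, 0.0]
contact_force: [-6.0, 8.2, 13.2]
opening: 34.9
```

```bash
cat > trk.py <<'E'
from h import *
import sys
s=arm.state(); p,P,T,c=cam('wrist'); t=s['tool_pos']; d=P[...,:2]-t[:2]
a=d@U; l=d@np.array([-U[1],U[0]])
m=(abs(l)<5)&(a>22)&(a<84)&(P[...,2]>t[2]-45)&(P[...,2]<t[2]+25)
k,b=np.polyfit(a[m],P[m][:,2]-t[2],1); th=-np.arctan(k); zc=b-18/np.cos(th)
sv=np.arange(0,125,.5)
def proj(s_,r):   # axial s_, perpendicular height r
    A=s_*np.cos(th)+r*np.sin(th); Z=t[2]+zc-s_*np.sin(th)+r*np.cos(th)
    C=(np.c_[t[:2]+A[:,None]*U,Z]-T[:3,3])@T[:3,:3]
    return c['fy']*C[:,1]/C[:,2]+c['cy'], c['fx']*C[:,0]/C[:,2]+c['cx']
vt,u=proj(sv,15); vb,_=proj(sv,-15); ve=np.minimum(vt,vb)
q=p.astype(int); br=((q[...,0]-q[...,1]<23)&(q[...,1]-q[...,2]>27))
x=int(np.median(u)); f=br[:,x-12:x+13].mean(1); i=np.where(f[:290]>.5)[0]
face=np.interp(-i.min(),-ve,sv) if len(i) else np.nan
ml=(abs(l)<5)&(P[...,2]>t[2]-60)&(P[...,2]>12)&(a>60)&(a<110); rim=(np.percentile(a[ml],99.5)-18*np.sin(th))/np.cos(th)
print('t',s['t'],'tilt',np.degrees(th).round(2),'joint',round(face-90,1),'row',i.min() if len(i) else None,'rim',rim.round(1),t.round(1),'F',s['contact_force'].round(1))
if len(sys.argv)>1: save(sys.argv[1],p,(120,0,400,300),2)
E
python3 trk.py
```

```text
t 7.45 tilt 17.77 joint -80.5 row 234 rim 90.6 [448.6 273.5  54.3] F [-6.   8.2 13.2]
```

Call:
drive_tool(
  commands=[
    [[0,0,-1.5],0,-1],
    [[-1,0,-1.5],0,-1],
    [[-1,0,-0.6],0,-1],
    [[-1,0,-0.3],0,-1],
    [[-1,0,-0.1],0,-1],
  ],
)

```text
t: 8.12
tool_pos: [451.6, 262.3, 54.4]
ee_rot: [0.597, 0.802, 0.001, 0.001]
contact_force: [-3.2, 1.8, 19.8]
opening: 34.5
```

```bash
python3 trk.py w7.png
```

```text
t 8.125 tilt 24.4 joint -72.9 row 221 rim 90.3 [451.6 262.3  54.4] F [-3.2  1.8 19.8]
```

View pics/w7.png

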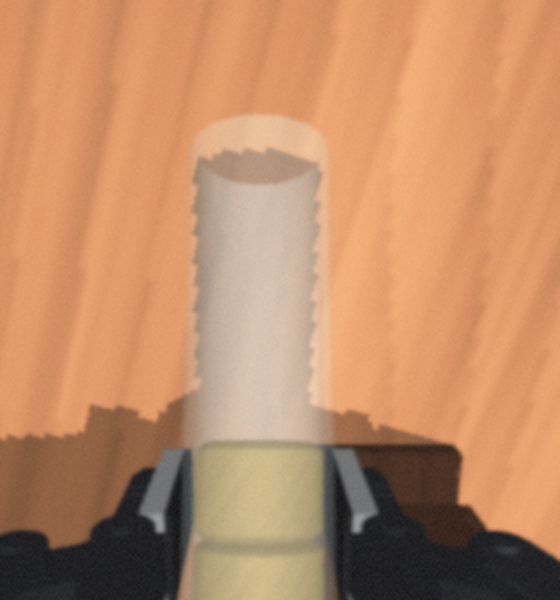

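Call:
drive_tool(
  commands=[
    [[0,0,-0.5],0,-1],
    [[0,0,-1.5],0,-1],
    [[0,0,-2.5],0,-1],
    [[0,0,-2.5],0,-1],
    [[0,0,-2.5],0,-1],
  ],
)

```text
t: 8.8
tool_pos: [449.7, 262.1, 77.0]
ee_rot: [0.597, 0.802, -0.0, -0.0]
contact_force: [-0.7, -0.2, -4.4]
opening: 34.6
```

```bash
python3 trk.py
```

```text
t 8.8 tilt 23.0 joint -62.8 row 198 rim 90.2 [449.7 262.1  77. ] F [-0.7 -0.2 -4.4]
```

Call:
drive_tool(
  commands=[
    [[0,0,0],0,-1],
    [[0,0,0],0,-1],
    [[0,0,0],0,-1],
    [[0,0,0],0,-1],
    [[0,0,0],0,-1],
  ],
)

```text
t: 9.48
tool_pos: [449.8, 262.1, 77.3]
ee_rot: [0.597, 0.802, 0.0, 0.0]
contact_force: [0.3, 0.2, -3.2]
opening: 34.7
```

```bash
python3 trk.py
```

```text
t 9.475 tilt 23.05 joint -53.3 row 176 rim 90.3 [449.8 262.1  77.3] F [ 0.3  0.2 -3.2]
```

Call:
drive_tool(
  commands=[
    [[0,0,-2],0,-1],
    [[-1.5,0.6,-3.3],0,-1],
    [[-4.5,1.6,-3.3],0,-1],
    [[-7.5,2.6,-3.3],0,-1],
    [[-8.7,3.0,-3.3],0,-1],
  ],
)

```text
t: 10.15
tool_pos: [504.8, 185.6, 110.5]
ee_rot: [0.597, 0.802, 0.0, 0.0]
contact_force: [0.2, 0.8, -3.1]
opening: 34.2
```

```bash
python3 trk.py w8.png
```

```text
t 10.15 tilt 23.21 joint -42.7 row 152 rim 90.4 [504.8 185.6 110.5] F [ 0.2  0.8 -3.1]
```

View pics/w8.png

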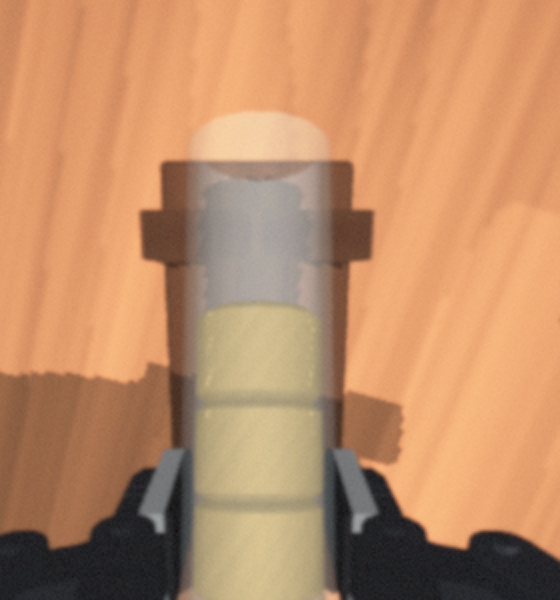

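Call:
drive_tool(
  commands=[
    [[0.2,0,0],0,-1],
    [[0.3,0,0],0,-1],
    [[0.3,0,0.5],0,-1],
    [[0.3,0,1],0,-1],
    [[0.3,0,1.5],0,-1],
  ],
)

```text
t: 10.82
tool_pos: [502.4, 190.5, 94.7]
ee_rot: [0.597, 0.803, -0.0, -0.0]
contact_force: [-0.4, 0.7, -4.2]
opening: 34.4
```

Call:
drive_tool(
  commands=[
    [[0,0,0],0,-1],
    [[0,0,0.5],0,-1],
    [[0,0,1],0,-1],
    [[0,0,1],0,-1],
    [[0,0,1],0,-1],
  ],
)

```text
t: 11.45
tool_pos: [502.7, 190.3, 85.3]
ee_rot: [0.597, 0.802, -0.0, 0.0]
contact_force: [-0.8, 0.5, -3.0]
opening: 34.5
```

```bash
python3 trk.py
```

```text
t 11.45 tilt 23.34 joint -23.5 row 110 rim 90.4 [502.7 190.3  85.3] F [-0.8  0.5 -3. ]
```

Call:
drive_tool(
  commands=[
    [[-0.2,0,0.2],0,-1],
    [[-0.2,0,0.4],0,-1],
    [[-0.2,0,0.4],0,-1],
    [[-0.2,0,0.4],0,-1],
    [[-0.2,0,0.4],0,-1],
  ],
)

```text
t: 12.12
tool_pos: [503.3, 188.4, 81.4]
ee_rot: [0.597, 0.802, 0.0, 0.0]
contact_force: [0.6, 0.5, -3.3]
opening: 34.6
```

```bash
python3 trk.py
```

```text
t 12.125 tilt 23.41 joint -13.6 row 89 rim 90.5 [503.3 188.4  81.4] F [ 0.6  0.5 -3.3]
```

Call:
drive_tool(
  commands=[
    [[0,0,0],0,-1],
    [[0,0,0],0,-1],
    [[0,0,0],0,-1],
    [[0,0,0.9],0,-1],
    [[0,0,1.7],0,-1],
  ],
)

```text
t: 12.8
tool_pos: [503.9, 188.2, 64.5]
ee_rot: [0.597, 0.802, 0.0, 0.001]
contact_force: [-0.9, -3.7, 7.0]
opening: 34.8
```

Call:
drive_tool(
  commands=[
    [[0,0,0.6],0,-1],
    [[0,0,1.1],0,-1],
    [[0,0,1.4],0,-1],
    [[0,0,1.5],0,-1],
  ],
)

```text
t: 13.3
tool_pos: [504.2, 187.7, 49.7]
ee_rot: [0.597, 0.802, 0.0, 0.001]
contact_force: [-0.1, -5.6, 7.1]
opening: 34.9
```

```bash
python3 trk.py w9.png
```

```text
t 13.3 tilt 5.83 joint -3.7 row 52 rim 89.8 [504.2 187.7  49.7] F [-0.1 -5.6  7.1]
```

View pics/w9.png

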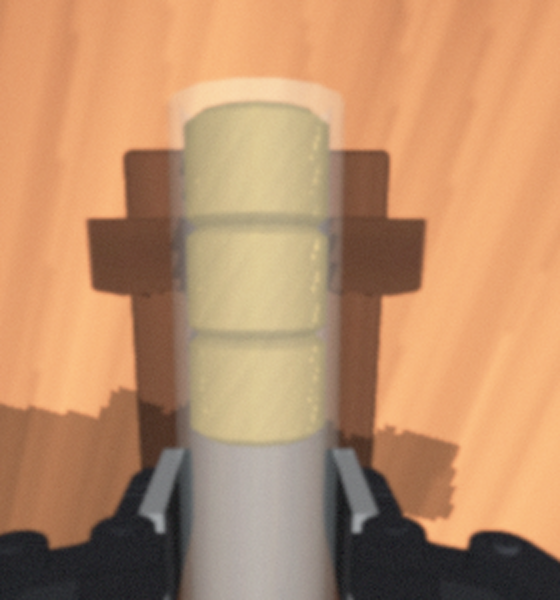

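Call:
drive_tool(
  commands=[
    [[0,0,0.1],0,-1],
    [[0,0,0.2],0,-1],
    [[0,0,0.3],0,-1],
    [[0,0,0.3],0,-1],
  ],
)

```text
t: 13.85
tool_pos: [504.3, 187.6, 47.0]
ee_rot: [0.597, 0.802, 0.0, 0.001]
contact_force: [-0.7, -5.7, 6.5]
opening: 34.6
```

```bash
python3 trk.py
```

```text
t 13.85 tilt 3.56 joint -3.6 row 51 rim 89.7 [504.3 187.6  47. ] F [-0.7 -5.7  6.5]
```

Call:
drive_tool(
  commands=[
    [[0,0,0.15],0,-1],
    [[0,0,0.3],0,-1],
    [[0,0,0.4],0,-1],
    [[0,0,0.4],0,-1],
  ],
)

```text
t: 14.4
tool_pos: [504.2, 187.7, 43.2]
ee_rot: [0.597, 0.802, -0.0, 0.001]
contact_force: [-2.1, -6.5, 8.7]
opening: 34.4
```

```bash
python3 trk.py
```

```text
t 14.4 tilt 0.39 joint -3.8 row 51 rim 89.2 [504.2 187.7  43.2] F [-2.1 -6.5  8.7]
```

Call:
drive_tool(
  commands=[
    [[0,0,0],0,-1],
    [[0,0,0],0,-1],
    [[0,0,0],0,-0.1],
    [[0,0,0],0,0],
    [[0,0,0],0,0.1],
  ],
  newtons=20,
)

```text
t: 15.08
tool_pos: [503.1, 188.5, 42.0]
ee_rot: [0.597, 0.802, -0.0, -0.0]
contact_force: [-0.5, 0.4, 0.7]
opening: 46.8
```

Call:
drive_tool(
  commands=[
    [[0,0,0],0,0.3],
    [[0,0,0],0,0.6],
    [[0,0,0],0,1],
    [[0,0,0],0,1],
    [[0,0,0],0,1],
  ],
)

```text
t: 15.7
tool_pos: [503.3, 188.4, 42.3]
ee_rot: [0.597, 0.802, -0.0, 0.0]
contact_force: [0.6, -0.2, 0.0]
opening: 85.3
```

```bash
python3 trk.py
```

```text
t 15.7 tilt -0.03 joint -4.8 row 54 rim 88.2 [503.3 188.4  42.3] F [ 0.6 -0.2  0. ]
```

Call:
drive_tool(
  commands=[
    [[0,0,-1],0,1],
    [[0,0,-4],0,1],
    [[0,0,-9],0,1],
    [[0,0,-15],0,1],
    [[0,0,-20],0,1],
  ],
)

```text
t: 16.38
tool_pos: [503.4, 188.4, 245.6]
ee_rot: [0.597, 0.802, 0.001, 0.001]
contact_force: [0.8, 0.1, -0.3]
opening: 85.3
```

Call:
drive_tool(
  commands=[
    [[0,0,0],0,1],
    [[0,0,0],0,1],
  ],
)

```text
t: 16.62
tool_pos: [503.2, 188.4, 242.2]
ee_rot: [0.597, 0.802, -0.0, 0.0]
contact_force: [-0.6, -0.5, -0.1]
opening: 85.3
```

```bash
python3 - <<'E'
from h import *
p,P,T,c=cam('wrist'); save('w10.png',p,(190,60,320,270),2.5)
m=(P[...,2]>48)&(P[...,2]<75)&(abs(P[...,0]-505)<90)&(abs(P[...,1]-195)<130)
q=P[m]; mean=q[:,:2].mean(0); u=np.linalg.svd(q[:,:2]-mean)[2][0]; u*=np.sign(u[1])
sv=(q[:,:2]-mean)@u; print(arm.state()['t'],(mean+u*(sv.min()+sv.max())/2).round(1),np.degrees(np.arctan2(u[1],u[0])),np.ptp(sv),np.percentile(q[:,2],[5,50,95]))
E
```

```text
16.675 [504.3 184.9] 106.6123905328561 183.99020498116687 [51.26451615 59.57198287 62.70463849]
```

View pics/w10.png

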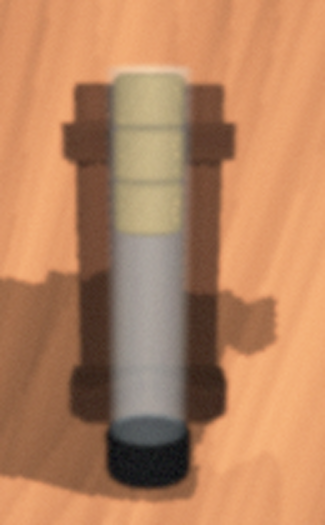

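Tube is seated level, 1 mm from where it started, with the first plug about 3 mm inside the rim. Handing in.

```bash
python3 -c "
from rig import arm
print(arm.close_job())"
```

```text
the job is handed in; nothing more can be done
None
```

The open tube is back level in its rest and released. Its first plug sits about 3 mm inside the rim, within the centimetre you asked for. I handed the job in at about 16.7 s, and no verdict is reported.

**How it was done:**
- **Lifting and tipping:** The moves only allow turning about the vertical. So I lifted the tube clear and level, then pressed its underside on the top of the mouth-side bearer so that it pivoted in the grip to about 23° mouth-down.
- **Sliding the plugs:** I lifted the tube clear again. In the air the plugs crept at about 15 mm/s.
- **Laying back:** I lowered the tube into the rest just before the first plug reached the rim, so the bearers levelled it, then released it and backed off.

**Last checks:**
- **Tube position:** It lies about 1 mm from its starting place, with the axis at 106.6° as before and the same height readings. After release the tilt read 0°.
- **Plugs:** My readings just before and after release put the face 3 to 4 mm inside the rim. It never read as sticking out.
- **Forces:** The largest force reading between moves was about 20 N, while tipping the tube. At that moment the mouth may have briefly touched the bench.
- **Not rechecked:** I never went near the capped tube or the coloured look-alikes, but I took no final picture of them.

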